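Turn a paint tin's label to the scanner and read it in

ROBOT

A 6-joint arm with a two-finger parallel gripper is mounted at the origin on the work surface. World frame = base frame: x ahead of the robot, y to its left, z up, the work surface at z = 0. Lengths are in m, angles in rad, forces in N, time in s.
With the tool pointing down it reaches from about 0.4 to 0.825 m from the base axis. Payload 7 kg.
Tool frame: the origin (TCP) lies at the very end of the fingers, on their centre line; the grasp point (between the pads) lies arm.hold_point_z behind it (arm.hold_point_z is the distance from the TCP to the grasp point, in m); z points along the fingers, y is the line along which they close (so a half turn about z gives the same grasp; the last joint's range is limited). The gripper opens to 88 mm and grips with 3 to 60 N. Pads are 19 mm wide; open, the fingers measure 130 mm over their backs; the gripper's body (78 mm by 193 mm) begins 47 mm behind the grasp point.
Start: joints at [-0.882, 0.359, 0.012, 0, -1.224, -0.288], TCP at [0.263, -0.621, 0.227] pointing down, gripper open.
Joint ranges: [-3.07, 3.07], [-1.43, 2.12], [-1.02, 1.25], [-3.03, 1.67], [-3.05, -0], [-3.03, 3.03]. Speed limits (rad/s): [2.39, 2.39, 3.01, 3.14, 3.14, 3.14].

INTERFACE

Orientations are given as [roll, pitch, yaw] about the fixed x, y, z axes, in that order (R = Rz(yaw) Ry(pitch) Rx(roll)).
In Python, from station import arm gives the robot as it stands.
- The arm moves only by the shell command python3 nudge.py FILE [FORCE], which reads ROWS from the file FILE. ROWS is a JSON list of rows, 1 to 20 of them, each an object with the fields jaw (the finger opening in m), xyz (a list: dx, dy, dz in fractions of the full range, 1 being 0.75 m), yaw (a turn about the tool's z in a scale on which 1.0 is pi/2 rad); a field left out counts as zero (the opening has to be given); each row is the pose to reach, as a shift and turn from the pose commanded when the command began, along the tool's axes at that moment; what a row does not reach only later rows make up. A row lasts 1/12 s, in which the tool goes at most 0.0417 m and 0.125 rad, less where a joint would pass 70% of its speed; a pose out of reach is approached as far as the arm can. The fingers move at their own pace and stop on an object; FORCE is the grip in N (left out, the last holds). Time passes only in rows, so rows that do not move let the fingers close. It prints the time, the measured TCP pose, the force, the opening and the grip force at its end. A shift or turn number past 1, either way, is cut back to 1. Input that does not fit is refused with a message, and nothing moves.
- arm.get_state(): the state, without advancing time (a new reading comes with each control period).
- arm.grab_frame(name): name is "scene" or "top" or "wrist"; returns the picture (480x640x3 uint8, red, green, blue); there is no depth.
- arm.camera_params(name): a dict with "fx", "fy", "cx", "cy" (pixels), "D" ([k1, k2, p1, p2, k3] as OpenCV has them; the pictures are not rectified), "T" (4x4, takes a point from camera to world coordinates); the wrist camera has in their place "hand_eye" (4x4, takes a point from camera to tool coordinates, whose origin is the TCP and whose axes are the flange's). Camera axes: x right, y down, z forward; pixel columns grow to the right and rows downward; lengths in m; the calibration is good to about 2 mm. A picture is of the moment at which its call begins: read the wrist's pose just before it. camera_params takes no time and is no camera call.
- arm.job_done(): hands the job in; it is judged then, once.
The state is a dict: "t": time; "q": joint angles; "qd": joint speeds; "joint_efforts": joint torques, N m; "eef_pos": TCP position; "ee_rot": TCP orientation; "force": force on the tool from outside, world axes, zero at the start; "moment": the same for the moment, N m; "width": finger opening in m; "gripper_force": force on a finger pad.
Only numpy, scipy, OpenCV 4.12 (cv2) and the standard library are available. Lean on these libraries where they do the work, as an engineer would, in place of code of your own. Each camera call takes 0.05 s, during which the arm holds its last target. There are 200 camera calls.

TASK

On the plywood board a blue paint tin stands in the leaning cup of a label scanner with its yellow label turned away. Turn the tin in its cup until the yellow label squarely faces the scanner's red window, let go of it, and only then press the green button to read the label in. Leave the tin fully seated in the cup and do not shift the jar, the other tin, the spray can or the glue bottle.

Things in the scene. Friction and masses are not known exactly. Their poses are not given: they have to be found in the camera images.
- cradle: Grey leaning deck, 160 x 200 mm, fixed on the plywood board, with cup, scanner head and button on it. Origin: centre of the cup on the deck's upper face, 66 mm above the bench. z: normal to the deck, the cup's axis, leaning 0.5 rad (29 deg) from vertical towards the robot; x: up the slope to the scanner head; y: level across. Black cup: inner radius 31, outer 35, 20 mm high along z.
- window (a point): Centre of the scanner's red window (38 x 48 mm), at (38.5, 0, 52) mm in the cradle's frame, axes as the cradle's; it looks along -x. It is on a white block, x 40 to 78, y -23 to 23, 0 to 85 mm high along z. No finger fits in its 10 mm gap to the tin: keep the line of the fingers within 40 deg of the cradle's y, so a large turn needs several grasps.
- can: Loose blue tin with black lid, a plain cylinder, radius 29, height 90 mm, 0.25 to 0.5 kg, mass centre 32 mm up, standing in the cup with 2 mm play; turns there against friction, stays where left. Origin: centre of its underside. z: up its axis; x: from the axis through the yellow label (22 wide, 46 mm high). A yellow bar on the lid runs from its middle to the label's side.
- can_mark (a point): Middle of the yellow label on the tin's side, 29 mm from the tin's axis along its x, 40 mm above its underside.
- read_button (a joint): Travel of the green push button in m: 0 up, 0.006 fully down; spring, 5 N fully down; it moves along the cradle's -z and comes back by itself. Counts as pressed beyond 0.004.
- read_button_top (a point): Middle of the green button's top face, radius 14 mm, on the low right part of the deck, at about x -35, y -85 mm in the cradle's frame.
- jar: Glass jar with red lid, radius 26, height 60 mm, standing loose on the board left of the cradle. Origin: centre of its underside. Leave alone.
- green_tin: Green tin without a yellow label, radius 29, height 90 mm, standing loose on the board right of the cradle. Origin: centre of its underside. Leave alone.
- spray: Spray can with red label, radius 32, height 190 mm, on the bench to a side. Origin: centre of its underside. Leave alone.
- glue: White and yellow glue bottle, radius 27, height 150 mm, on the bench to a side. Origin: centre of its underside. Leave alone.

How it is judged:
By the outcome, as a careful person would: the job done as asked, in the order asked, and still so for the second after the job is handed in, with the robot touching nothing.
It also fails if it takes over 61 s, if anything falls off the work surface, if the arm or the gripper's body presses on something with over 40 N, if the wrist force passes 120 N, or if a joint passes its speed limit or range.

## Working session

There is one attempt and no reset: what is moved stays moved. The work goes in short steps, Python scripts to look and compute and a shell command to move; the robot and the scene stay as the last step left them, time stands still between calls to the robot, and variables do not carry over. Pictures are saved under pics/ and viewed, at most 10 in all, crops included, and the job is handed in when it is done.

```bash
ls; mkdir -p pics; python3 - <<'E'
from station import arm
import cv2
s=arm.get_state();print(s['t'],s['eef_pos'],s['ee_rot'],s['width'],arm.hold_point_z)
for n in("scene","top"):
    cv2.imwrite(f'pics/{n}0.png',arm.grab_frame(n)[:,:,::-1])
for n in("scene","top","wrist"):print(arm.camera_params(n))
E
```

```text
nudge.py
pics
station.py
0.0 [ 0.26316104 -0.62105082  0.2255967 ] [ 3.13991379e+00 -1.42129847e-04 -2.74089850e+00] 0.08753649496066705 0.0188
{'fx': 449.1242604258068, 'fy': 449.1242604258068, 'cx': 316.9767930771221, 'cy': 237.88433358001902, 'D': array([-0.01608865,  0.        ,  0.        ,  0.        ,  0.        ]), 'T': array([[ 0.63733786,  0.44020802, -0.63246925,  1.30396703],
       [ 0.77036042, -0.38377467,  0.5091776 , -0.57062385],
       [-0.01858162, -0.81174744, -0.58371296,  0.73511698],
       [ 0.        ,  0.        ,  0.        ,  1.        ]])}
{'fx': 471.8994122434177, 'fy': 471.8994122434177, 'cx': 318.86969037486097, 'cy': 234.50807725838948, 'D': array([-0.01686817,  0.        ,  0.        ,  0.        ,  0.        ]), 'T': array([[ 0.0273803 , -0.98624908,  0.16298183,  0.45129618],
       [-0.99911542, -0.03220596, -0.02703992,  0.01365438],
       [ 0.03191708, -0.1620973 , -0.98625847,  1.06743247],
       [ 0.        ,  0.        ,  0.        ,  1.        ]])}
{'fx': 332.16487346567817, 'fy': 332.16487346567817, 'cx': 316.31676096783434, 'cy': 237.1115812333822, 'D': array([-0.04568578,  0.        ,  0.        ,  0.        ,  0.        ]), 'hand_eye': array([[ 7.19068474e-04, -9.63523904e-01, -2.67621317e-01,
         7.19723057e-02],
       [ 9.99999640e-01,  5.72466578e-04,  6.25820788e-04,
         2.91277502e-04],
       [-4.49789029e-04, -2.67621671e-01,  9.63523969e-01,
        -1.57484713e-01],
       [ 0.00000000e+00,  0.00000000e+00,  0.00000000e+00,
         1.00000000e+00]])}
```

View pics/scene0.png

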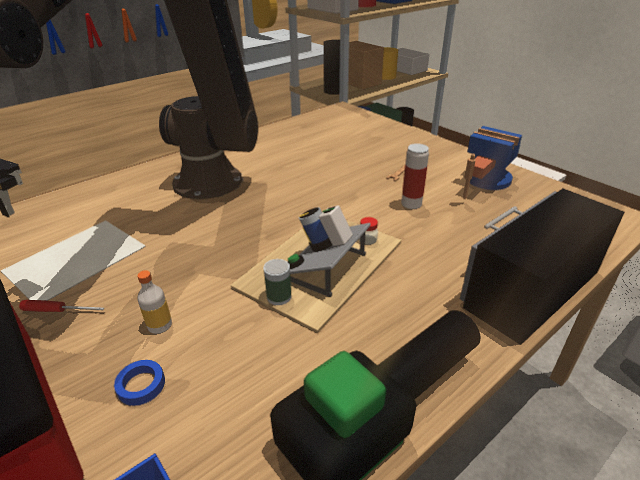

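View pics/top0.png

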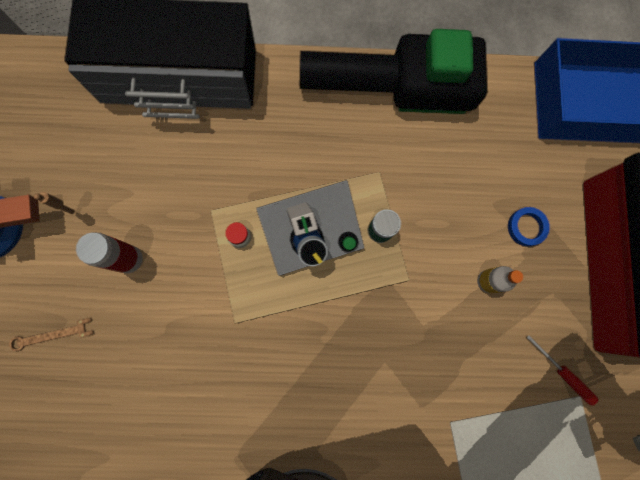

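The top view shows the blue tin's lid at (313,251), with its yellow bar pointing to (320,262), nearly away from the scanner at (303,222). The button is at (348,242) and the green tin's lid at (385,226). Next I measure by ray casting.

```bash
cat > h.py <<'E'
import numpy as np, cv2
from scipy.spatial.transform import Rotation as R
from station import arm
def tool(s=None):
    s=s or arm.get_state(); T=np.eye(4); T[:3,:3]=R.from_euler('xyz',s['ee_rot']).as_matrix(); T[:3,3]=s['eef_pos']; return T
def cam(n,Tt=None):
    c=arm.camera_params(n); K=np.array([[c['fx'],0,c['cx']],[0,c['fy'],c['cy']],[0,0,1]])
    return K,c['D'],(c['T'] if n!='wrist' else Tt@c['hand_eye'])
def ray(C,uv):
    K,D,T=C; p=cv2.undistortPoints(np.array([[uv]],float),K,D)[0,0]
    d=T[:3,:3]@[p[0],p[1],1]; return T[:3,3],d/np.linalg.norm(d)
def onz(C,uv,z):
    o,d=ray(C,uv); return o+d*(z-o[2])/d[2]
def tri(*cu):
    A=np.zeros((3,3));b=np.zeros(3)
    for C,uv in cu:
        o,d=ray(C,uv);P=np.eye(3)-np.outer(d,d);A+=P;b+=P@o
    p=np.linalg.solve(A,b)
    return p,[np.linalg.norm(np.cross(p-ray(C,uv)[0],ray(C,uv)[1]))*1e3 for C,uv in cu]
def proj(C,P):
    K,D,T=C;Ti=np.linalg.inv(T);return cv2.projectPoints(np.atleast_2d(P).astype(float),cv2.Rodrigues(Ti[:3,:3])[0],Ti[:3,3],K,D)[0][:,0]
E
python3 - <<'E'
from h import *
np.set_printoptions(precision=4,suppress=True)
C=cam('top')
for n,uv,z in[('lid',(313,251),.145),('barend',(320,262),.14),('deckTL',(257,207),.1),('deckTR',(347,182),.1),('deckBL',(280,273),.03),('deckBR',(363,248),.03),('btn',(348,242),.06),('green',(386,225),.1),('jar',(237,234),.075),('scn',(304,222),.17)]:print(n,onz(C,uv,z))
im=cv2.imread('pics/top0.png')[170:320,205:415]
a=cv2.resize(im,None,fx=3.6,fy=3.6,interpolation=cv2.INTER_CUBIC);cv2.imwrite('pics/top0c.png',a)
E
```

```text
lid [ 0.5704 -0.001   0.145 ]
barend [ 0.5497 -0.0155  0.14  ]
deckTL [0.6652 0.1181 0.1   ]
deckTR [ 0.726  -0.0695  0.1   ]
deckBL [0.5344 0.0682 0.03  ]
deckBR [ 0.5955 -0.1138  0.03  ]
btn [ 0.6034 -0.0774  0.06  ]
green [ 0.6359 -0.153   0.1   ]
jar [0.6107 0.1602 0.075 ]
scn [0.6232 0.0185 0.17  ]
```

View pics/top0c.png

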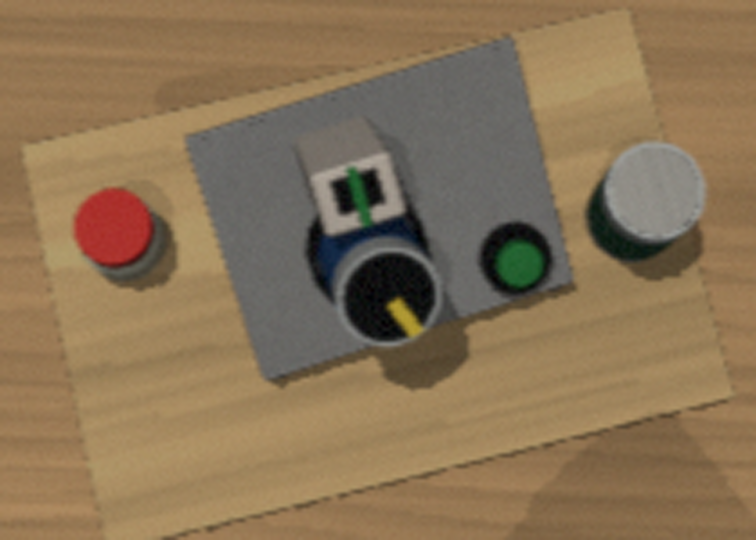

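The lid centre is near (0.570, -0.001, 0.145) and the deck yaw is about 0.318. The label points about 163° away from the window, so it needs a positive (counter-clockwise) turn. I hover over the tin for a wrist view.

The rows are not in the units I measure in: shifts go in shares of 0.75 m and turns go in shares of pi/2 rad. I convert before sending: -0.529 m is -0.7053, 0.45 m is 0.6, -0.08 rad is -0.0509.

```bash
echo '[{"jaw": 0.088, "xyz": [0, 0, -0.0467]}, {"jaw": 0.088, "xyz": [-0.7053, 0.6, -0.0467], "yaw": -0.0509}, {"jaw": 0.088, "xyz": [-0.7053, 0.6, -0.0467], "yaw": 0.0509}, {"jaw": 0.088, "xyz": [-0.7053, 0.6, -0.0467], "yaw": 0.0509}, {"jaw": 0.088, "xyz": [-0.7053, 0.6, -0.0467], "yaw": 0.0509}, {"jaw": 0.088, "xyz": [-0.7053, 0.6, -0.0467], "yaw": 0.0509}, {"jaw": 0.088, "xyz": [-0.7053, 0.6, -0.0467], "yaw": 0.0509}, {"jaw": 0.088, "xyz": [-0.7053, 0.6, -0.0467], "yaw": 0.0509}, {"jaw": 0.088, "xyz": [-0.7053, 0.6, -0.0467], "yaw": 0.0509}, {"jaw": 0.088, "xyz": [-0.7053, 0.6, -0.0467], "yaw": 0.0509}, {"jaw": 0.088, "xyz": [-0.7053, 0.6, -0.0467], "yaw": 0.0509}, {"jaw": 0.088, "xyz": [-0.7053, 0.6, -0.0467], "yaw": 0.0509}, {"jaw": 0.088, "xyz": [-0.7053, 0.6, -0.0467], "yaw": 0.0509}, {"jaw": 0.088, "xyz": [-0.7053, 0.6, -0.0467], "yaw": 0.0509}, {"jaw": 0.088, "xyz": [-0.7053, 0.6, -0.0467], "yaw": 0.0509}, {"jaw": 0.088, "xyz": [-0.7053, 0.6, -0.0467], "yaw": 0.0509}, {"jaw": 0.088, "xyz": [-0.7053, 0.6, -0.0467], "yaw": 0.0509}, {"jaw": 0.088, "xyz": [-0.7053, 0.6, -0.0467], "yaw": 0.0509}, {"jaw": 0.088, "xyz": [-0.7053, 0.6, -0.0467], "yaw": 0.0509}, {"jaw": 0.088, "xyz": [-0.7053, 0.6, -0.0467], "yaw": 0.0509}]' > next.json && python3 nudge.py next.json 12
python3 - <<'E'
from h import *
s=arm.get_state();im=arm.grab_frame('wrist');cv2.imwrite('pics/w1.png',im[:,:,::-1]);np.save('w1.npy',tool(s));print(s['q'])
E
```

```text
t: 1.77
eef_pos: [0.575, 0.0008, 0.2606]
ee_rot: [3.141, -0.002, -2.818]
force: [-0.9, -0.3, -0.3]
width: 0.0877
gripper_force: 0.0
[ 3.41332915e-01  1.75371907e-01 -1.59840927e-01 -2.01752133e-04
 -1.23730137e+00 -1.58872710e+00]
```

View pics/w1.png

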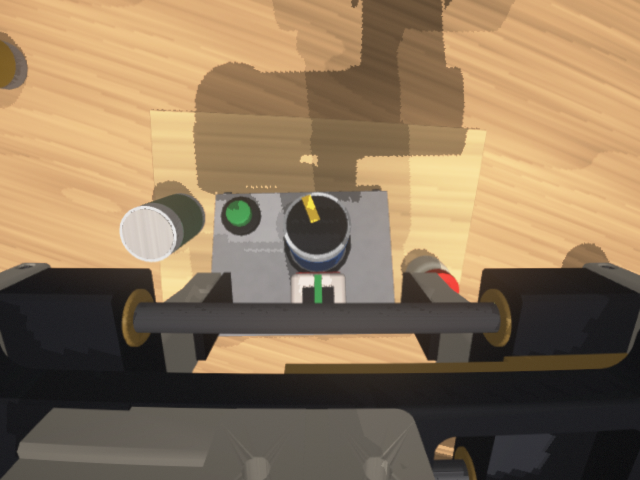

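The wrist view shows the lid at about (316,224), the bar running to (307,197), the button at (238,212) and the green tin at (148,232).

```bash
cat >> h.py <<'E'
Y=.318
u=np.array([np.cos(Y),np.sin(Y),0]);cy=np.array([-np.sin(Y),np.cos(Y),0]);ez=np.array([0,0,1.])
cx=np.cos(.5)*u+np.sin(.5)*ez; cz=-np.sin(.5)*u+np.cos(.5)*ez
def lid(im,C,P):
    """im BGR, P rough lid centre in world -> lid centre px, yellow px"""
    c=proj(C,P)[0]; r=np.abs(proj(C,P+.033*cy)[0]-c).max()*1.0
    yy,xx=np.mgrid[:480,:640]; near=np.hypot(xx-c[0],yy-c[1])<r
    h=cv2.cvtColor(im,cv2.COLOR_BGR2HSV)
    yel=(h[...,0]>18)&(h[...,0]<36)&(h[...,1]>130)&(h[...,2]>90)&near
    dark=(im.max(2)<45)&near
    n,l,st,ce=cv2.connectedComponentsWithStats(((dark|yel)*255).astype('uint8'))
    k=1+st[1:,4].argmax(); m=(l==k).astype('uint8')
    ct=max(cv2.findContours(m,0,1)[0],key=cv2.contourArea)
    return cv2.fitEllipse(cv2.convexHull(ct)),np.argwhere(yel)[:,::-1]
def barangle(C,P,yp):
    q=[]
    for p in yp:
        o,d=ray(C,p); X=o+d*((P-o)@cz)/(d@cz)-P; q.append([X@cx,X@cy])
    q=np.array(q);m=q.mean(0); w,v=np.linalg.eigh(np.cov(q.T)); a=v[:,1]*np.sign(v[:,1]@m)
    return np.degrees([np.arctan2(m[1],m[0]),np.arctan2(a[1],a[0])]),m*1e3,len(q)
E
python3 - <<'E'
from h import *
np.set_printoptions(precision=4,suppress=True)
P=np.array([.571,-.001,.145])
V=[(cam('top'),cv2.imread('pics/top0.png')),(cam('wrist',np.load('w1.npy')),cv2.imread('pics/w1.png'))]
L=[lid(im,C,P) for C,im in V]
print([l[0] for l in L])
p,e=tri(*[(V[i][0],L[i][0][0]) for i in(0,1)]);print('lid',p,e,'origin',p-.09*cz)
for i in(0,1):print(barangle(V[i][0],p,L[i][1]))
# green button + deck edges
G=[]
for (C,im),c in zip(V,[(348,242),(238,212)]):
    h=cv2.cvtColor(im,cv2.COLOR_BGR2HSV);m=((h[...,0]>50)&(h[...,0]<85)&(h[...,1]>120)&(h[...,2]>60)).astype('uint8')
    n,l,st,ce=cv2.connectedComponentsWithStats(m);k=min(range(1,n),key=lambda k:np.hypot(*(ce[k]-c))+(st[k,4]<20)*99);print(ce[k],st[k,4]);G.append((C,ce[k]))
b,e=tri(*G);print('btn',b,e);o=p-.09*cz;print('btn in cradle',(b-o)@cx,(b-o)@cy,(b-o)@cz)
print('green',tri((V[0][0],(386,225)),(V[1][0],(148,232))))
W=[onz(V[1][0],q,.066-.2*0) for q in[(217,192),(386,191)]];print('edge yaw',np.arctan2(*(W[1]-W[0])[:2]))
E
```

```text
[((312.84564208984375, 252.17698669433594), (23.743749618530273, 24.2696533203125), 73.935302734375), ((310.2994384765625, 208.97357177734375), (13.204553604125977, 30.382699966430664), 159.54183959960938)]
lid [ 0.5903 -0.003  -0.0348] [np.float64(0.8199418118251388), np.float64(0.819941811825127)] origin [ 0.6312  0.0105 -0.1138]
(array([-156.3415, -160.2597]), array([-15.997 ,  -7.0084]), 50)
(array([ 137.9433, -159.2491]), array([-0.9331,  0.8419]), 284)
[348.8537 242.813 ] 123
[238.7839 213.4467] 347
btn [ 0.6013 -0.079   0.0629] [np.float64(0.011732011836119287), np.float64(0.011732011836000526)]
btn in cradle 0.03515124662642452 -0.07568328781936717 0.1821528054305451
green (array([ 0.6343, -0.1511,  0.1099]), [np.float64(0.32255880446612717), np.float64(0.32255880446612334)])
edge yaw -0.32931754492886206
```

```bash
python3 - <<'E'
from h import *
im=cv2.imread('pics/w1.png');print(im[180:262:3,330].tolist());print(im[228,270:365:4].tolist())
E
```

```text
[[74, 103, 124], [74, 101, 123], [73, 101, 122], [74, 103, 124], [85, 90, 96], [184, 185, 188], [152, 153, 155], [48, 53, 60], [48, 53, 58], [45, 51, 56], [44, 49, 54], [43, 48, 54], [44, 48, 53], [46, 49, 54], [47, 50, 55], [43, 48, 51], [44, 49, 52], [45, 49, 53], [50, 54, 57], [51, 53, 56], [51, 52, 56], [50, 52, 55], [49, 51, 53], [50, 51, 54], [159, 160, 160], [175, 175, 176], [139, 131, 128], [76, 58, 52]]
[[170, 172, 176], [170, 172, 176], [150, 150, 154], [146, 147, 151], [87, 90, 91], [48, 51, 54], [47, 51, 54], [46, 50, 52], [46, 49, 53], [47, 50, 53], [45, 48, 50], [45, 48, 52], [45, 48, 52], [44, 48, 51], [46, 49, 53], [44, 49, 52], [46, 49, 54], [46, 49, 55], [46, 49, 54], [56, 60, 65], [127, 129, 132], [142, 145, 149], [144, 146, 151], [145, 147, 154]]
```

```bash
sed -i 's/im.max(2)<45/im.max(2)<78/; s/^Y=.*/Y=.32/' h.py; python3 - <<'E'
from h import *
np.set_printoptions(precision=4,suppress=True)
P=np.array([.571,-.001,.145])
V=[(cam('top'),cv2.imread('pics/top0.png')),(cam('wrist',np.load('w1.npy')),cv2.imread('pics/w1.png'))]
L=[lid(im,C,P) for C,im in V]
print([l[0] for l in L])
p,e=tri(*[(V[i][0],L[i][0][0]) for i in(0,1)]);o=p-.09*cz;print('lid',p,e,'origin',o)
for i in(0,1):print(barangle(V[i][0],p,L[i][1]))
b=np.array([.6013,-.079,.0629]);print('btn in cradle',(b-o)@cx,(b-o)@cy,(b-o)@cz)
E
```

```text
[((312.8304748535156, 252.16090393066406), (24.572612762451172, 25.716276168823242), 63.588775634765625), ((316.2779541015625, 224.25424194335938), (58.07752990722656, 60.615577697753906), 115.17619323730469)]
lid [ 0.5688 -0.0008  0.1397] [np.float64(0.007245194715710664), np.float64(0.007245194715716038)] origin [0.6098 0.0128 0.0608]
(array([-159.1372, -160.3587]), array([-13.877 ,  -5.2888]), 50)
(array([-159.832 , -159.3493]), array([-14.0927,  -5.1762]), 284)
btn in cradle -0.03135219781308611 -0.0844567798689707 0.019576578870362474
```

Lid (0.569, -0.001, 0.140) agrees across the two views, and the bar is at -160° in the cradle frame. I descend with the fingers pre-turned -0.45 rad and close gently.

To row units: 0.147 m is 0.196, 0.12 m is 0.16, 0.45 rad is 0.2865.

```bash
echo '[{"jaw": 0.088, "xyz": [0, 0, 0.0533], "yaw": 0.0764}, {"jaw": 0.088, "xyz": [0, 0, 0.1067], "yaw": 0.1528}, {"jaw": 0.088, "xyz": [0, 0, 0.16], "yaw": 0.2292}, {"jaw": 0.088, "xyz": [0, 0, 0.196], "yaw": 0.2865}, {"jaw": 0.088, "xyz": [0, 0, 0.196], "yaw": 0.2865}, {"jaw": 0.05, "xyz": [0, 0, 0.196], "yaw": 0.2865}, {"jaw": 0.05, "xyz": [0, 0, 0.196], "yaw": 0.2865}, {"jaw": 0.05, "xyz": [0, 0, 0.196], "yaw": 0.2865}, {"jaw": 0.05, "xyz": [0, 0, 0.196], "yaw": 0.2865}, {"jaw": 0.05, "xyz": [0, 0, 0.196], "yaw": 0.2865}, {"jaw": 0.05, "xyz": [0, 0, 0.196], "yaw": 0.2865}]' > next.json && python3 nudge.py next.json 12
```

```text
t: 2.73
eef_pos: [0.5761, -0.0001, 0.1166]
ee_rot: [3.14, 0.004, 3.014]
force: [-0.7, 2.4, 7.1]
width: 0.0628
gripper_force: 12.1
```

To row units: -0.9 rad is -0.573.

```bash
echo '[{"jaw": 0.05, "yaw": -0.0764}, {"jaw": 0.05, "yaw": -0.1528}, {"jaw": 0.05, "yaw": -0.2292}, {"jaw": 0.05, "yaw": -0.3056}, {"jaw": 0.05, "yaw": -0.382}, {"jaw": 0.05, "yaw": -0.4584}, {"jaw": 0.05, "yaw": -0.5348}, {"jaw": 0.05, "yaw": -0.573}, {"jaw": 0.05, "yaw": -0.573}]' > next.json && python3 nudge.py next.json; echo '[{"jaw": 0.088}, {"jaw": 0.088}, {"jaw": 0.088}, {"jaw": 0.088}]' > next.json && python3 nudge.py next.json
cat > look.py <<'E'
import sys
from h import *
np.set_printoptions(precision=4,suppress=True)
n=sys.argv[1];s=arm.get_state();C=cam('wrist',tool(s));im=arm.grab_frame('wrist')[:,:,::-1].copy();cv2.imwrite(f'pics/{n}.png',im)
P=np.array([.5688,-.0008,.1397]);e,y=lid(im,C,P)
o,d=ray(C,e[0]);X=o+d*((P-o)@cz)/(d@cz)
print('centre shift mm',(X-P)@cx*1e3,(X-P)@cy*1e3,e,'expect',proj(C,P)[0]);print(barangle(C,X,y))
E
python3 look.py w2
```

```text
t: 3.48
eef_pos: [0.5762, -0.0021, 0.1167]
ee_rot: [-3.138, 0.001, -2.366]
force: [1.2, -6.0, 6.3]
width: 0.0607
gripper_force: 12.3
t: 3.82
eef_pos: [0.5748, -0.0006, 0.1147]
ee_rot: [3.141, 0.0, -2.371]
force: [-0.1, -0.6, -0.4]
width: 0.0817
gripper_force: 0.0
centre shift mm -7.703549326820462 -3.7357236389141315 ((323.5192565917969, 284.6335144042969), (78.47289276123047, 130.73191833496094), 93.29340362548828) expect [324.5215 304.2405]
(array([-52.9032,  32.5698]), array([ 2.0623, -2.7272]), 1322)
```

View pics/w2.png

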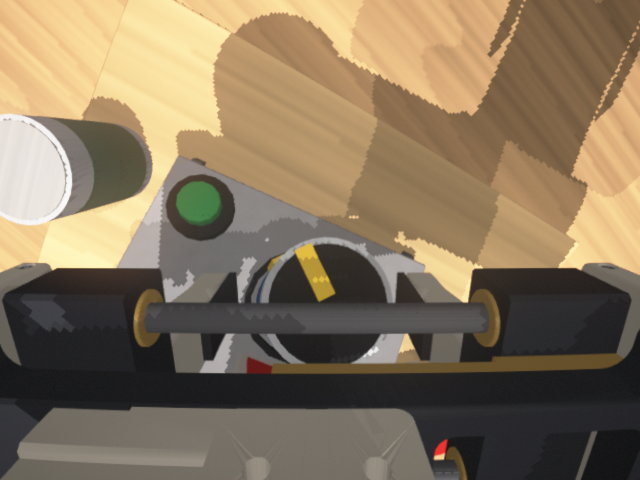

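The lid centre sits near (325,302) and its bar runs from (325,298) to (307,248). The gripper bar occludes part of the lid, so I use the bar's principal axis with a tighter mask.

```bash
cat > look.py <<'E'
import sys
from h import *
np.set_printoptions(precision=3,suppress=True)
def bar(C,im,P=np.array([.5688,-.0008,.1397])):
    h=cv2.cvtColor(im,cv2.COLOR_BGR2HSV)
    c=proj(C,P)[0];r=np.abs(proj(C,P+.027*cy)[0]-c); r=np.hypot(*r)
    yy,xx=np.mgrid[:480,:640]
    m=((h[...,0]>18)&(h[...,0]<36)&(h[...,1]>150)&(h[...,2]>90)&(np.hypot(xx-c[0],yy-c[1])<r)).astype('uint8')
    n,l,st,ce=cv2.connectedComponentsWithStats(m);k=1+st[1:,4].argmax()
    return barangle(C,P,np.argwhere(l==k)[:,::-1])
if __name__=='__main__':
    n=sys.argv[1]
    if n!='w2':
        s=arm.get_state();C=cam('wrist',tool(s));im=arm.grab_frame('wrist')[:,:,::-1].copy();cv2.imwrite(f'pics/{n}.png',im)
    else: C=cam('wrist',tool());im=cv2.imread('pics/w2.png')
    print(bar(C,im))
    if len(sys.argv)>2:
        im=arm.grab_frame('top')[:,:,::-1].copy();cv2.imwrite(f'pics/{n}t.png',im);print('top',bar(cam('top'),im))
E
python3 look.py w2
```

```text
(array([-139.891, -130.005]), array([-10.746,  -9.052]), 1019)
```

About 30° gained. Next cycle, with a firmer grip.

To row units: 0.95 rad is 0.6048.

```bash
echo '[{"jaw": 0.088, "yaw": 0.0764}, {"jaw": 0.088, "yaw": 0.1528}, {"jaw": 0.088, "yaw": 0.2292}, {"jaw": 0.088, "yaw": 0.3056}, {"jaw": 0.088, "yaw": 0.382}, {"jaw": 0.088, "yaw": 0.4584}, {"jaw": 0.088, "yaw": 0.5348}, {"jaw": 0.088, "yaw": 0.6048}, {"jaw": 0.088, "yaw": 0.6048}, {"jaw": 0.05, "yaw": 0.6048}, {"jaw": 0.05, "yaw": 0.6048}, {"jaw": 0.05, "yaw": 0.6048}, {"jaw": 0.05, "yaw": 0.6048}, {"jaw": 0.05, "yaw": 0.6048}, {"jaw": 0.05, "yaw": 0.6048}]' > next.json && python3 nudge.py next.json 20
echo '[{"jaw": 0.05, "yaw": -0.0764}, {"jaw": 0.05, "yaw": -0.1528}, {"jaw": 0.05, "yaw": -0.2292}, {"jaw": 0.05, "yaw": -0.3056}, {"jaw": 0.05, "yaw": -0.382}, {"jaw": 0.05, "yaw": -0.4584}, {"jaw": 0.05, "yaw": -0.5348}, {"jaw": 0.05, "yaw": -0.6048}, {"jaw": 0.05, "yaw": -0.6366}, {"jaw": 0.05, "yaw": -0.6366}, {"jaw": 0.088, "yaw": -0.6366}, {"jaw": 0.088, "yaw": -0.6366}, {"jaw": 0.088, "yaw": -0.6366}, {"jaw": 0.088, "yaw": -0.6366}]' > next.json && python3 nudge.py next.json
python3 look.py w3
```

```text
t: 5.12
eef_pos: [0.5759, 0.0001, 0.115]
ee_rot: [3.14, 0.002, 2.963]
force: [2.9, 4.5, 1.3]
width: 0.0638
gripper_force: 19.3
t: 6.28
eef_pos: [0.5743, -0.0008, 0.1141]
ee_rot: [3.141, -0.001, -2.321]
force: [0.8, -0.4, -0.4]
width: 0.0814
gripper_force: 0.0
(array([-107.433,  -96.774]), array([ -4.161, -13.251]), 1054)
```

To row units: 1 rad is 0.6366.

```bash
echo '[{"jaw": 0.088, "yaw": 0.0764}, {"jaw": 0.088, "yaw": 0.1528}, {"jaw": 0.088, "yaw": 0.2292}, {"jaw": 0.088, "yaw": 0.3056}, {"jaw": 0.088, "yaw": 0.382}, {"jaw": 0.088, "yaw": 0.4584}, {"jaw": 0.088, "yaw": 0.5348}, {"jaw": 0.088, "yaw": 0.6112}, {"jaw": 0.088, "yaw": 0.6366}, {"jaw": 0.05, "yaw": 0.6366}, {"jaw": 0.05, "yaw": 0.6366}, {"jaw": 0.05, "yaw": 0.6366}, {"jaw": 0.05, "yaw": 0.6366}, {"jaw": 0.05, "yaw": 0.6366}, {"jaw": 0.05, "yaw": 0.6366}]' > next.json && python3 nudge.py next.json 20
echo '[{"jaw": 0.05, "yaw": -0.0764}, {"jaw": 0.05, "yaw": -0.1528}, {"jaw": 0.05, "yaw": -0.2292}, {"jaw": 0.05, "yaw": -0.3056}, {"jaw": 0.05, "yaw": -0.382}, {"jaw": 0.05, "yaw": -0.4584}, {"jaw": 0.05, "yaw": -0.5348}, {"jaw": 0.05, "yaw": -0.6048}, {"jaw": 0.05, "yaw": -0.6366}, {"jaw": 0.05, "yaw": -0.6366}, {"jaw": 0.088, "yaw": -0.6366}, {"jaw": 0.088, "yaw": -0.6366}, {"jaw": 0.088, "yaw": -0.6366}, {"jaw": 0.088, "yaw": -0.6366}]' > next.json && python3 nudge.py next.json
python3 look.py w4
echo '[{"jaw": 0.088, "yaw": 0.0764}, {"jaw": 0.088, "yaw": 0.1528}, {"jaw": 0.088, "yaw": 0.2292}, {"jaw": 0.088, "yaw": 0.3056}, {"jaw": 0.088, "yaw": 0.382}, {"jaw": 0.088, "yaw": 0.4584}, {"jaw": 0.088, "yaw": 0.5348}, {"jaw": 0.088, "yaw": 0.6112}, {"jaw": 0.088, "yaw": 0.6366}, {"jaw": 0.05, "yaw": 0.6366}, {"jaw": 0.05, "yaw": 0.6366}, {"jaw": 0.05, "yaw": 0.6366}, {"jaw": 0.05, "yaw": 0.6366}, {"jaw": 0.05, "yaw": 0.6366}, {"jaw": 0.05, "yaw": 0.6366}]' > next.json && python3 nudge.py next.json 20
echo '[{"jaw": 0.05, "yaw": -0.0764}, {"jaw": 0.05, "yaw": -0.1528}, {"jaw": 0.05, "yaw": -0.2292}, {"jaw": 0.05, "yaw": -0.3056}, {"jaw": 0.05, "yaw": -0.382}, {"jaw": 0.05, "yaw": -0.4584}, {"jaw": 0.05, "yaw": -0.5348}, {"jaw": 0.05, "yaw": -0.6048}, {"jaw": 0.05, "yaw": -0.6366}, {"jaw": 0.05, "yaw": -0.6366}, {"jaw": 0.088, "yaw": -0.6366}, {"jaw": 0.088, "yaw": -0.6366}, {"jaw": 0.088, "yaw": -0.6366}, {"jaw": 0.088, "yaw": -0.6366}]' > next.json && python3 nudge.py next.json
python3 look.py w5
```

```text
t: 7.58
eef_pos: [0.5758, 0.0001, 0.1149]
ee_rot: [3.14, 0.002, 2.963]
force: [1.8, 4.9, 0.9]
width: 0.0638
gripper_force: 19.2
t: 8.75
eef_pos: [0.5743, -0.0008, 0.1141]
ee_rot: [3.141, -0.001, -2.321]
force: [0.1, 0.7, -0.0]
width: 0.0812
gripper_force: 0.0
(array([-79.844, -66.538]), array([  2.518, -14.058]), 583)
t: 10.05
eef_pos: [0.5758, 0.0001, 0.1149]
ee_rot: [3.14, 0.002, 2.963]
force: [2.2, 4.1, -0.8]
width: 0.064
gripper_force: 19.2
t: 11.22
eef_pos: [0.5743, -0.0008, 0.1141]
ee_rot: [3.141, -0.001, -2.321]
force: [0.5, -0.4, -1.1]
width: 0.0816
gripper_force: 0.0
(array([-28.958, -59.075]), array([ 19.1  , -10.569]), 131)
```

To row units: -0.147 m is -0.196, -0.12 m is -0.16, 0.5 rad is 0.3183.

```bash
echo '[{"jaw": 0.088, "xyz": [0, 0, -0.0533]}, {"jaw": 0.088, "xyz": [0, 0, -0.1067], "yaw": 0.0764}, {"jaw": 0.088, "xyz": [0, 0, -0.16], "yaw": 0.1528}, {"jaw": 0.088, "xyz": [0, 0, -0.196], "yaw": 0.2292}, {"jaw": 0.088, "xyz": [0, 0, -0.196], "yaw": 0.3056}, {"jaw": 0.088, "xyz": [0, 0, -0.196], "yaw": 0.3183}, {"jaw": 0.088, "xyz": [0, 0, -0.196], "yaw": 0.3183}]' > next.json && python3 nudge.py next.json
python3 look.py w6; cat >lk.py <<'E'
import sys
from h import *
np.set_printoptions(precision=4,suppress=True)
n=sys.argv[1];im=cv2.imread(f'pics/{n}.png');C=cam('wrist',tool());P=np.array([.5688,-.0008,.1397]);e,y=lid(im,C,P);o,d=ray(C,e[0]);X=o+d*((P-o)@cz)/(d@cz)
print(e,(X-P)@cx,(X-P)@cy);print(barangle(C,X,y))
E
python3 lk.py w6
```

```text
t: 11.85
eef_pos: [0.5744, -0.0005, 0.261]
ee_rot: [3.141, -0.001, -2.819]
force: [-0.1, -0.6, -0.3]
width: 0.088
gripper_force: 0.0
(array([-42.094, -38.772]), array([ 9.512, -8.593]), 275)
((318.1295166015625, 223.63290405273438), (57.841827392578125, 60.53712463378906), 77.14973449707031) -0.0019008778359972999 0.0005450830593539055
(array([-37.34  , -30.7925]), array([ 14.2171, -10.8462]), 376)
```

View pics/w6.png

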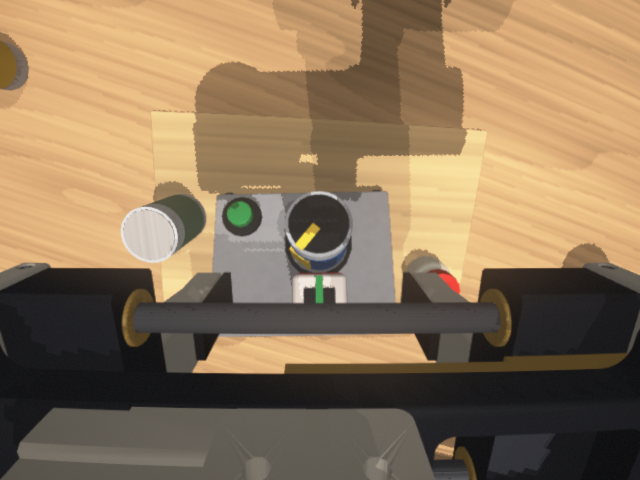

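The wrist view shows the bar from (318,228) to (293,262), which is about -38.7°, with the tin still seated. One more full cycle, then look.

To row units: 0.147 m is 0.196, 0.12 m is 0.16, 0.5 rad is 0.3183.

```bash
echo '[{"jaw": 0.088, "xyz": [0, 0, 0.0533], "yaw": 0.0764}, {"jaw": 0.088, "xyz": [0, 0, 0.1067], "yaw": 0.1528}, {"jaw": 0.088, "xyz": [0, 0, 0.16], "yaw": 0.2292}, {"jaw": 0.088, "xyz": [0, 0, 0.196], "yaw": 0.3056}, {"jaw": 0.088, "xyz": [0, 0, 0.196], "yaw": 0.3183}, {"jaw": 0.088, "xyz": [0, 0, 0.196], "yaw": 0.3183}, {"jaw": 0.05, "xyz": [0, 0, 0.196], "yaw": 0.3183}, {"jaw": 0.05, "xyz": [0, 0, 0.196], "yaw": 0.3183}, {"jaw": 0.05, "xyz": [0, 0, 0.196], "yaw": 0.3183}, {"jaw": 0.05, "xyz": [0, 0, 0.196], "yaw": 0.3183}, {"jaw": 0.05, "xyz": [0, 0, 0.196], "yaw": 0.3183}, {"jaw": 0.05, "xyz": [0, 0, 0.196], "yaw": 0.3183}]' > next.json && python3 nudge.py next.json 20
echo '[{"jaw": 0.05, "yaw": -0.0764}, {"jaw": 0.05, "yaw": -0.1528}, {"jaw": 0.05, "yaw": -0.2292}, {"jaw": 0.05, "yaw": -0.3056}, {"jaw": 0.05, "yaw": -0.382}, {"jaw": 0.05, "yaw": -0.4584}, {"jaw": 0.05, "yaw": -0.5348}, {"jaw": 0.05, "yaw": -0.6048}, {"jaw": 0.05, "yaw": -0.6366}, {"jaw": 0.05, "yaw": -0.6366}, {"jaw": 0.088, "yaw": -0.6366}, {"jaw": 0.088, "yaw": -0.6366}, {"jaw": 0.088, "yaw": -0.6366}, {"jaw": 0.088, "yaw": -0.6366}]' > next.json && python3 nudge.py next.json
echo '[{"jaw": 0.088, "xyz": [0, 0, -0.0533]}, {"jaw": 0.088, "xyz": [0, 0, -0.1067], "yaw": 0.0764}, {"jaw": 0.088, "xyz": [0, 0, -0.16], "yaw": 0.1528}, {"jaw": 0.088, "xyz": [0, 0, -0.196], "yaw": 0.2292}, {"jaw": 0.088, "xyz": [0, 0, -0.196], "yaw": 0.3056}, {"jaw": 0.088, "xyz": [0, 0, -0.196], "yaw": 0.3183}, {"jaw": 0.088, "xyz": [0, 0, -0.196], "yaw": 0.3183}]' > next.json && python3 nudge.py next.json
python3 look.py w7;python3 lk.py w7
```

```text
t: 12.9
eef_pos: [0.5768, 0.0003, 0.1165]
ee_rot: [3.139, 0.004, 2.964]
force: [1.1, 4.4, 6.4]
width: 0.0634
gripper_force: 19.8
t: 14.07
eef_pos: [0.5744, -0.0007, 0.1143]
ee_rot: [3.141, -0.001, -2.321]
force: [0.2, 0.1, 0.1]
width: 0.0816
gripper_force: 0.0
t: 14.65
eef_pos: [0.5743, -0.0005, 0.261]
ee_rot: [3.141, -0.001, -2.819]
force: [0.1, 0.3, -0.6]
width: 0.0879
gripper_force: 0.0
(array([-5.565, -7.348]), array([12.614, -1.229]), 278)
((317.9888000488281, 223.49432373046875), (57.7776985168457, 60.05419158935547), 91.66730499267578) -0.0021042805584595295 0.00047023503202608485
(array([-6.7741, -5.9511]), array([16.7318, -1.9875]), 344)
```

The label is now at about -6.6°. A small symmetric turn should finish it.

To row units: 0.147 m is 0.196, 0.12 m is 0.16, 0.09 rad is 0.0573.

```bash
echo '[{"jaw": 0.088, "xyz": [0, 0, 0.0533], "yaw": 0.0573}, {"jaw": 0.088, "xyz": [0, 0, 0.1067], "yaw": 0.0573}, {"jaw": 0.088, "xyz": [0, 0, 0.16], "yaw": 0.0573}, {"jaw": 0.088, "xyz": [0, 0, 0.196], "yaw": 0.0573}, {"jaw": 0.088, "xyz": [0, 0, 0.196], "yaw": 0.0573}, {"jaw": 0.05, "xyz": [0, 0, 0.196], "yaw": 0.0573}, {"jaw": 0.05, "xyz": [0, 0, 0.196], "yaw": 0.0573}, {"jaw": 0.05, "xyz": [0, 0, 0.196], "yaw": 0.0573}, {"jaw": 0.05, "xyz": [0, 0, 0.196], "yaw": 0.0573}, {"jaw": 0.05, "xyz": [0, 0, 0.196], "yaw": 0.0573}, {"jaw": 0.05, "xyz": [0, 0, 0.196], "yaw": 0.0573}]' > next.json && python3 nudge.py next.json 20
echo '[{"jaw": 0.05, "yaw": -0.0382}, {"jaw": 0.05, "yaw": -0.0764}, {"jaw": 0.05, "yaw": -0.1146}, {"jaw": 0.05, "yaw": -0.1146}, {"jaw": 0.05, "yaw": -0.1146}, {"jaw": 0.088, "yaw": -0.1146}, {"jaw": 0.088, "yaw": -0.1146}, {"jaw": 0.088, "yaw": -0.1146}, {"jaw": 0.088, "yaw": -0.1146}]' > next.json && python3 nudge.py next.json
echo '[{"jaw": 0.088, "xyz": [0, 0, -0.0533]}, {"jaw": 0.088, "xyz": [0, 0, -0.1067], "yaw": 0.0573}, {"jaw": 0.088, "xyz": [0, 0, -0.16], "yaw": 0.0573}, {"jaw": 0.088, "xyz": [0, 0, -0.196], "yaw": 0.0573}, {"jaw": 0.088, "xyz": [0, 0, -0.196], "yaw": 0.0573}, {"jaw": 0.088, "xyz": [0, 0, -0.196], "yaw": 0.0573}]' > next.json && python3 nudge.py next.json
python3 look.py w8;python3 lk.py w8
```

```text
t: 15.62
eef_pos: [0.5759, 0.0, 0.1162]
ee_rot: [3.141, 0.003, -2.91]
force: [-2.3, 3.9, 6.9]
width: 0.0584
gripper_force: 19.9
t: 16.37
eef_pos: [0.5746, -0.0009, 0.1144]
ee_rot: [3.141, -0.001, -2.731]
force: [0.1, -1.0, 0.5]
width: 0.079
gripper_force: 0.0
t: 16.87
eef_pos: [0.5755, -0.0006, 0.2635]
ee_rot: [3.142, 0.004, -2.821]
force: [-0.6, -0.4, -1.2]
width: 0.0877
gripper_force: 0.0
(array([5.936, 0.147]), array([12.707,  1.321]), 267)
((319.2888488769531, 221.34461975097656), (57.76195526123047, 59.63022994995117), 86.15828704833984) -0.002839914555298398 0.0013636526040372284
(array([-0.2765, -0.4059]), array([17.9442, -0.0866]), 358)
```

The bar now reads about 0°. I move the closed gripper beside the tin, above the button, and verify before pressing.

To row units: -0.083 m is -0.1107, -0.04 m is -0.0533, -1.57 rad is -0.9995.

```bash
echo '[{"jaw": 0, "xyz": [0.0213, -0.0533, 0], "yaw": -0.0764}, {"jaw": 0, "xyz": [0.0213, -0.1107, 0], "yaw": -0.1528}, {"jaw": 0, "xyz": [0.0213, -0.1107, 0], "yaw": -0.2292}, {"jaw": 0, "xyz": [0.0213, -0.1107, 0], "yaw": -0.3056}, {"jaw": 0, "xyz": [0.0213, -0.1107, 0], "yaw": -0.382}, {"jaw": 0, "xyz": [0.0213, -0.1107, 0], "yaw": -0.4584}, {"jaw": 0, "xyz": [0.0213, -0.1107, 0], "yaw": -0.5348}, {"jaw": 0, "xyz": [0.0213, -0.1107, 0], "yaw": -0.6112}, {"jaw": 0, "xyz": [0.0213, -0.1107, 0], "yaw": -0.6875}, {"jaw": 0, "xyz": [0.0213, -0.1107, 0], "yaw": -0.7639}, {"jaw": 0, "xyz": [0.0213, -0.1107, 0], "yaw": -0.8403}, {"jaw": 0, "xyz": [0.0213, -0.1107, 0], "yaw": -0.9167}, {"jaw": 0, "xyz": [0.0213, -0.1107, 0], "yaw": -0.9995}, {"jaw": 0, "xyz": [0.0213, -0.1107, 0], "yaw": -0.9995}, {"jaw": 0, "xyz": [0.0213, -0.1107, 0], "yaw": -0.9995}]' > next.json && python3 nudge.py next.json
python3 - <<'E'
from h import *
t=arm.grab_frame('top')[:,:,::-1].copy();s=arm.grab_frame('scene')[:,:,::-1].copy()
cv2.imwrite('pics/t9.png',t);cv2.imwrite('pics/s9.png',s)
a=cv2.resize(t[170:320,205:415],(798,570),interpolation=2)
w=arm.grab_frame('wrist')[:,:,::-1];cv2.imwrite('pics/w9.png',w);b=cv2.resize(s[190:290,260:400],(399,285),interpolation=2);c=cv2.resize(w,(399,299))
cv2.imwrite('pics/c9.png',np.vstack([cv2.resize(a,(399,285)),b])); cv2.imwrite('pics/c9.png',np.hstack([np.vstack([cv2.resize(a,(399,285)),b]),np.vstack([c,np.zeros((271,399,3),np.uint8)])]))
E
```

```text
t: 18.17
eef_pos: [0.5852, -0.0846, 0.2602]
ee_rot: [3.139, 0.001, -1.254]
force: [-0.1, 0.2, 0.6]
width: 0.0007
gripper_force: 0.0
```

View pics/c9.png

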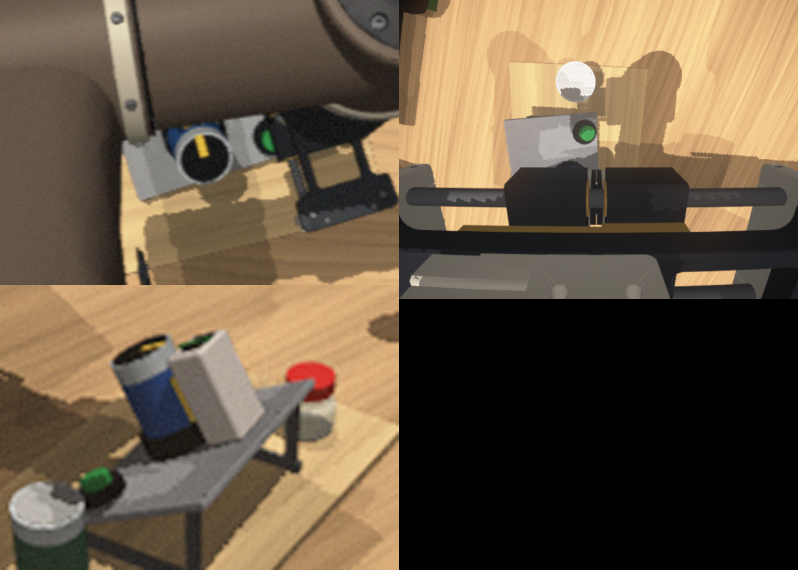

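The tin is upright in its cup with the bar toward the scanner, a strip of the label shows beside the head, and the button is free. I check the angle and seating numerically.

```bash
python3 - <<'E'
from h import *
from look import bar
np.set_printoptions(precision=4,suppress=True)
C=cam('top');P=np.array([.5688,-.0008,.1397])
for n in('top0','t9'):
    im=cv2.imread(f'pics/{n}.png');e,y=lid(im,C,P);o,d=ray(C,e[0]);X=o+d*((P-o)@cz)/(d@cz);print(n,e,(X-P)@cx,(X-P)@cy,barangle(C,X,y))
# scene view: white/grey lid rim & w8 scanner direction
C=cam('scene')
im=[cv2.imread(f'pics/{n}.png') for n in('scene0','s9')]
print(cv2.absdiff(*im)[195:250,298:335].max(2)[::6,::3])
E
```

```text
top0 ((312.8304748535156, 252.16090393066406), (24.572612762451172, 25.716276168823242), 63.588775634765625) 3.327359979919894e-06 7.982515834795159e-06 (array([-159.1092, -160.3587]), array([-13.8741,  -5.2954]), 50)
t9 ((312.3535461425781, 252.9136505126953), (23.780500411987305, 25.04554557800293), 54.056705474853516) -0.0012511237917443598 0.001311326915339054 (array([-0.9225,  0.4676]), array([13.827 , -0.2226]), 62)
[[ 12  10   6   3   9   4   7   7  11  13  10   9   5]
 [  7   5  10   7   8   9   7   9   7   8   1   4   5]
 [ 10   6   5   5  10  10   4   2   9   8   5   2  19]
 [ 20  19  70  99  26  60   7   4  16  23  26  11   2]
 [  9   9   9   7   7  11  10  19   4  11   1   5  10]
 [  5   6   3   7   7   3   3   5  58   7   7   7   6]
 [ 74  95  46   7   2   6   5   6   8  57   8   8   8]
 [128 122  97  38   2   7   8   4   3  10  38  11   5]
 [123 122 125  78  19   6  11   8   7   8   5   8   4]
 [ 85  12  25   2   3   4   9   9   6   5   9  14  13]]
```

```bash
python3 - <<'E'
from h import *
np.set_printoptions(precision=4,suppress=True)
P=np.array([.5688,-.0008,.1397])
def W(n,p,r): 
    C=cam('wrist',tool({'eef_pos':p,'ee_rot':r}));return C,lid(cv2.imread(f'pics/{n}.png'),C,P)[0][0]
T=cam('top');t9=(T,(312.354,252.914))
for w in(W('w8',[.5755,-.0006,.2635],[3.142,.004,-2.821]),W('w7',[.5743,-.0005,.261],[3.141,-.001,-2.819])):
    X,e=tri(t9,w);print(X,e,'shift cradle mm',(X-P)@cx*1e3,(X-P)@cy*1e3,(X-P)@cz*1e3)
E
```

```text
[ 0.5676 -0.0002  0.1397] [np.float64(0.4069937116447921), np.float64(0.4069937116448947)] shift cradle mm -0.8530718623987018 0.9821960225737665 0.4719303503440513
[ 0.5682 -0.0004  0.1353] [np.float64(0.5673550673621628), np.float64(0.5673550673621558)] shift cradle mm -2.4540729453789023 0.6018817926251417 -3.6336160116332055
```

Seated height is unchanged within about 0.5 mm. Now I go down to just above the button.

The rows are not in the units I measure in: shifts go in shares of 0.75 m and turns go in shares of pi/2 rad. I convert before sending: 0.185 m is 0.2467, 0.16 m is 0.2133.

```bash
echo '[{"jaw": 0, "xyz": [0, 0, 0.0533]}, {"jaw": 0, "xyz": [0, 0, 0.1067]}, {"jaw": 0, "xyz": [0, 0, 0.16]}, {"jaw": 0, "xyz": [0, 0, 0.2133]}, {"jaw": 0, "xyz": [0, 0, 0.2467]}, {"jaw": 0, "xyz": [0, 0, 0.2467]}, {"jaw": 0, "xyz": [0, 0, 0.2467]}]' > next.json && python3 nudge.py next.json; echo '[{"jaw": 0, "xyz": [0, 0, 0.004]}, {"jaw": 0, "xyz": [0, 0, 0.008]}, {"jaw": 0, "xyz": [0, 0, 0.012]}, {"jaw": 0, "xyz": [0, 0, 0.012]}, {"jaw": 0, "xyz": [0, 0, 0.012]}]' > next.json && python3 nudge.py next.json
```

```text
t: 18.9
eef_pos: [0.5852, -0.0848, 0.0758]
ee_rot: [3.139, 0.0, -1.252]
force: [1.7, -0.7, 0.9]
width: 0.0003
gripper_force: 0.0
t: 19.32
eef_pos: [0.5862, -0.0845, 0.0684]
ee_rot: [-3.14, -0.0, -1.251]
force: [-1.6, 0.4, 0.6]
width: 0.0008
gripper_force: 0.2
```

To row units: 0.004 m is 0.0053, 0.002 m is 0.0027.

```bash
for i in 1 2; do :; done; echo '[{"jaw": 0, "xyz": [0, 0, 0.0027]}, {"jaw": 0, "xyz": [0, 0, 0.0053]}, {"jaw": 0, "xyz": [0, 0, 0.0053]}, {"jaw": 0, "xyz": [0, 0, 0.0053]}]' > next.json && python3 nudge.py next.json; echo '[{"jaw": 0, "xyz": [0, 0, 0.0027]}, {"jaw": 0, "xyz": [0, 0, 0.0053]}, {"jaw": 0, "xyz": [0, 0, 0.0053]}, {"jaw": 0, "xyz": [0, 0, 0.0053]}]' > next.json && python3 nudge.py next.json; echo '[{"jaw": 0, "xyz": [0, 0, 0.0027]}, {"jaw": 0, "xyz": [0, 0, 0.004]}, {"jaw": 0, "xyz": [0, 0, 0.004]}, {"jaw": 0, "xyz": [0, 0, 0.004]}]' > next.json && python3 nudge.py next.json
```

```text
t: 19.65
eef_pos: [0.5864, -0.0846, 0.064]
ee_rot: [-3.141, -0.0, -1.251]
force: [1.2, -0.0, 4.4]
width: 0.0004
gripper_force: 1.7
t: 19.98
eef_pos: [0.5868, -0.0846, 0.0612]
ee_rot: [-3.14, -0.001, -1.25]
force: [-2.3, 1.3, 13.6]
width: 0.0005
gripper_force: 6.6
t: 20.32
eef_pos: [0.587, -0.0846, 0.0606]
ee_rot: [-3.138, -0.002, -1.249]
force: [-10.4, 3.8, 34.2]
width: 0.0005
gripper_force: 16.9
```

The force rose along the spring to 4.4 N at z 0.064, then hit a hard stop at 0.061, so the button went fully down. I retreat and check the end state.

To row units: 0.24 m is 0.32, -0.2 m is -0.2667.

```bash
echo '[{"jaw": 0, "xyz": [0, 0, -0.0533]}, {"jaw": 0, "xyz": [0, 0, -0.1067]}, {"jaw": 0, "xyz": [0, 0, -0.16]}, {"jaw": 0, "xyz": [0, 0, -0.2133]}, {"jaw": 0, "xyz": [0, 0, -0.2667]}, {"jaw": 0, "xyz": [0.0533, 0, -0.2667]}, {"jaw": 0, "xyz": [0.1067, 0, -0.2667]}, {"jaw": 0, "xyz": [0.16, 0, -0.2667]}, {"jaw": 0, "xyz": [0.2133, 0, -0.2667]}, {"jaw": 0, "xyz": [0.2667, 0, -0.2667]}, {"jaw": 0, "xyz": [0.32, 0, -0.2667]}, {"jaw": 0, "xyz": [0.32, 0, -0.2667]}, {"jaw": 0, "xyz": [0.32, 0, -0.2667]}]' > next.json && python3 nudge.py next.json
python3 - <<'E'
from h import *
np.set_printoptions(precision=4,suppress=True)
t=arm.grab_frame('top')[:,:,::-1].copy();cv2.imwrite('pics/t10.png',t);s=arm.grab_frame('scene')[:,:,::-1].copy()
C=cam('top');P=np.array([.5688,-.0008,.1397]);e,y=lid(t,C,P);o,d=ray(C,e[0]);X=o+d*((P-o)@cz)/(d@cz);print(e,(X-P)@cx,(X-P)@cy,barangle(C,X,y))
cv2.imwrite('pics/c10.png',np.hstack([cv2.resize(t[170:320,205:415],(399,285),interpolation=2),cv2.resize(s[190:290,260:400],(399,285),interpolation=2)]))
E
```

```text
t: 21.4
eef_pos: [0.6606, -0.3145, 0.2539]
ee_rot: [3.138, 0.002, -1.254]
force: [-0.3, 0.7, -1.4]
width: 0.0002
gripper_force: 0.0
((312.3582763671875, 252.9124298095703), (23.609493255615234, 25.076147079467773), 55.23999786376953) -0.001251482126419107 0.0013016362881275111 (array([-0.8823,  0.4676]), array([13.8274, -0.2129]), 62)
```

View pics/c10.png

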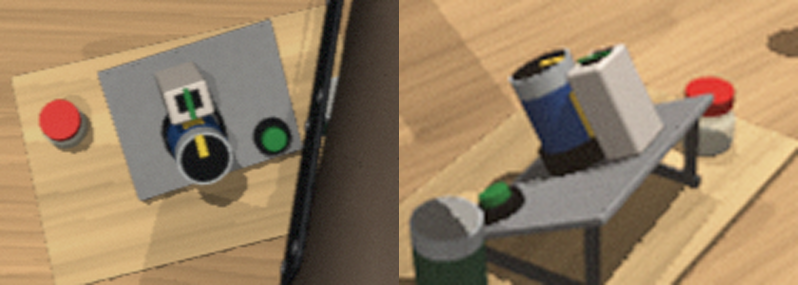

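The bar is in line with the scanner's centre line, the tin is seated, the button has come back up, and the jar and green tin are where they were.

```bash
python3 -c "
from station import arm
print(arm.job_done())"
```

```text
the job is handed in; nothing more can be done
None
```

I turned the tin about 160° so its yellow label faces the red window to within about 1°, let it go still seated in the cup, then pressed the green button to its stop; handed in at about 21.5 s, with no contact with the jar, green tin, spray can or glue bottle that I saw or felt.

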